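# Pack the vial case and tip its lid shut

### The arm

A 7-joint arm with a two-finger parallel gripper is mounted at the origin on a cart in front of the work surface, level with it; the furniture and walls round the work are solid. World frame = base frame: x ahead of the robot, y to its left, z up, the work surface at z = 0. Lengths are in m, angles in rad, forces in N, time in s.
With the tool pointing down it reaches from about 0.425 to 0.875 m from the base axis. Payload 4.7 kg.
Tool frame: the origin (TCP) lies midway between the tips of the shut fingers; the grasp point (between the pads) lies 19 mm behind it; z points along the fingers, y is the line along which they close (so a half turn about z gives the same grasp; the last joint's range is limited). The gripper opens to 85 mm and grips with 20 to 120 N. Pads are 22 mm wide; open, the fingers measure 114 mm over their backs; the gripper's body (76 mm by 85 mm) begins 54 mm behind the grasp point. The pads swing forward as they close: fully open they stand 13 mm farther back than shut.
Start: joints at [-1.11, 0.321, -0.07, 1.45, 0.023, 1.371, -0.057], TCP at [0.281, 0.586, 0.231] pointing down, gripper open.
Joint ranges: [-2.86, 2.86], [-0.3, 2.09], [-1.38, 1.24], [0.06, 2.45], [-1.56, 4.7], [0.09, 2.05], [-2.69, 2.69]. Speed limits (rad/s): [2.57, 2.57, 3.14, 3.14, 3.14, 3.14, 3.14].

### API

Orientations are given as [roll, pitch, yaw] about the fixed x, y, z axes, in that order (R = Rz(yaw) Ry(pitch) Rx(roll)).
In Python, from rig import * gives the robot as it stands.
- The arm moves only by the tool servo_tool, never from a script. Its argument "targets" is a list of rows, each an object with "linear": the shift along the tool's x, y, z in units of 40 mm (1.0 is 40 mm), a list of three; "yaw": the turn about the tool's z in units of 10 degrees (1.0 is 10 degrees). In form: [{"linear": [x, y, z], "yaw": yaw}, ...]. A call has 1 to 10 rows; each row is the pose to reach, as a shift and turn from the pose commanded when the call began, along the tool's axes at that moment; what a row does not reach only later rows make up. A row lasts 1/8 s, in which the tool goes at most 62.5 mm and 10.7 degrees, less where a joint would pass 70% of its speed; a pose out of reach is approached as far as the arm can. A call with a gripper value outside its range is refused whole. "jaw" is the gripper's target within -1 to 1 (fully open at 1, half-way at 0, shut at -1), set as the call begins (left out, the last holds). The fingers move at their own pace and stop on an object; "force" is the grip in N (left out, the last holds). Time passes only in rows, so rows that repeat a pose let the fingers close. It gives the time, the measured TCP pose, the force, the opening and the grip force at its end, in the units of the state.
- observe(): the state, without advancing time (a new reading comes with each control period).
- camera(name): name is "side" or "top" or "wrist"; returns a dict with "pixels" (400x640x3 uint8, red, green, blue), "fx", "fy", "cx", "cy" (pixels), "rvec" (rotation vector, rad) and "tvec" (3), from world to camera coordinates, as OpenCV has them; the wrist camera has in their place "hand_eye" (4x4, takes a point from camera to tool coordinates, whose origin is the TCP and whose axes are the flange's). Camera axes: x right, y down, z forward; pixel columns grow to the right and rows downward; lengths in m; the calibration is good to about 2 mm. The wrist camera is an equidistant fisheye: a pixel r from the principal point sees the ray r / f radians off the axis. A picture is of the moment at which its call begins: read the wrist's pose just before it. There is no depth.
- close_job(): hands the job in; it is judged then, once.
The state is a dict: "time_s": time; "q": joint angles; "joint_velocities": joint speeds; "joint_efforts": joint torques, N m; "eef_pos": TCP position; "ee_rot": TCP orientation; "contact_force": force on the tool from outside, world axes, zero at the start; "wrist_torque": the same for the moment, N m; "width": finger opening in m; "grip_force": force on a finger pad.
Only numpy, scipy, OpenCV 4.12 (cv2) and the standard library are available. Lean on these libraries where they do the work, as an engineer would, in place of code of your own. Each camera call takes 0.05 s, during which the arm holds its last target. There are 200 camera calls.

### The job

Finish packing the blue case: stand the tall amber vial from the slanted white holder and the slim weighing bottle (the tallest and narrowest of the three on the rubber pad) upright on the case floor, in the free space beside the carton and the vial that are already in it. Then push the open lid over just past upright and let its own weight swing it shut: do not guide it down by hand once it is falling. Leave everything else standing where it is.

Things in the scene. Friction and masses are not known exactly. Their poses are not given: they have to be found in the camera images.
- case: Blue vial case, fixed to the worktop. Origin: centre of its underside; x points from its front to its hinge side (away from the robot), y along its length, z up. Walls 125 (x) by 190 (y) mm outside, 3 mm thick, rim 45 mm high; inside 119 by 184 mm, floor 3 mm above the origin. The shut lid encloses 62 mm of height above the floor.
- case_lid (a joint): Angle of the lid in rad: 0 shut, 1.83 fully open at its stop, leaning back (it starts so). Axis along the case's y, at x = +66 mm, 46 mm up. The lid is a shallow tray 125 x 190 x 22 mm, 0.2 kg; it balances at about 1.3 rad and, with little hinge friction (still only within 0.12 rad of that), falls open above, shut below. Pushing it over takes about 1 N at the free edge.
- lid_edge (a point): Point on the lid's outer face, half-way along, 2 mm in from its free edge: 126 mm from the hinge axis along the lid, 22 mm outward of it. z: outward normal of that face (points away from the robot when open); -x: to the free edge. A rigid black latch tab 30 mm wide, 5 mm proud, sits half-way along the free edge, on the lid's front wall.
- holder: Slanted white vial holder, fixed: a 156 mm long block with a slanted top, on two end feet. Origin: centre of its underside, y along the row. Three square pockets 24.4 mm wide, 20 mm deep, in a row at y = -52, 0 and 52 mm, all slanted by 0.47 rad from vertical (the vials lean up to 0.1 rad more), their upper ends leaning to the holder's -x (towards the robot). Pocket mouths have their centres at x = -15 mm, 48 mm above the worktop.
- vial_mid (a point): Centre of the tall amber screw-cap vial, 58 mm long, 23 mm across (body 0 to 47 mm from the foot, black cap 22 mm across above); its z axis points from foot to cap, so z shows the slant. It starts in one of the holder's three pockets, with 38 mm standing out. Foot and cap end are 29 mm from this point.
- short_a: Short clear crimp vial, 21 mm across, 38 mm long, in another pocket of the holder, 18 mm standing out. Origin: centre of its foot. It stays there.
- short_b: Second short clear crimp vial, same size, in the third pocket. Origin: centre of its foot. It stays there.
- slim_bottle_mid (a point): Centre (29 mm up) of the slim glass weighing bottle: 34 mm across up to 40 mm high, lid above it 37 mm across, 58 mm high over all. It stands on the pad in one of three places. Its lid does not come off.
- squat_a: Squat weighing bottle, 43 mm across, 53 mm high, on the pad. Origin: centre of its underside. It stays.
- squat_b: Squat weighing bottle, 47 mm across, 48 mm high, on the pad. Origin: centre of its underside. It stays.
- reagent: Narrow-neck reagent bottle 35 mm across, 72 mm high, at the pad's far right corner, fixed. Origin: centre of its underside. It stays.
- carton: White carton 40 x 60 x 20 mm lying near one end of the case floor, its 40 mm side along the case's length. Origin: centre of its underside. It stays.
- packed_vial: Amber vial 23 mm across, 58 mm high, red cap, already standing near the other end of the case floor. Origin: centre of its foot. It stays.
- pad: Black rubber pad 210 x 200 mm, 3 mm thick, fixed; the weighing bottles stand on it. Origin: centre of its underside.
There are look-alikes about, which are no part of the job. What is shaped like the part that bears slim_bottle_mid but green is not meant.

How it is judged:
On the way, in this order (a step that is already met when the one before it is completed fails the run):
1. the tall vial and the slim bottle stand upright in the case, released, the lid still open (x of vial_mid in the frame of case between -0.055 and 0.055 m and y of vial_mid in the frame of case between -0.088 and 0.088 m and z of vial_mid in the frame of case between 0.022 and 0.042 m and angle between each of vial_mid, slim_bottle_mid's own z axis and vertical below 0.2 rad and x of slim_bottle_mid in the frame of case between -0.055 and 0.055 m and y of slim_bottle_mid in the frame of case between -0.088 and 0.088 m and z of slim_bottle_mid in the frame of case between 0.022 and 0.042 m and contact force between each of vial, slim_bottle and the fingers below 0.1 N and value of joint case_lid above 1.2 rad), for 0.2 s.
2. the lid has fallen shut (value of joint case_lid below 0.05 rad), for 0.2 s.
At the end, for the whole second after the job is handed in: The lid is shut (within 0.05 rad); the tall amber vial and the slim weighing bottle stand upright (within 0.2 rad) on the case floor, at rest and released; everything else is where it was (within 20 mm) (x of vial_mid in the frame of case between -0.055 and 0.055 m and y of vial_mid in the frame of case between -0.088 and 0.088 m and z of vial_mid in the frame of case between 0.022 and 0.042 m and angle between each of vial_mid, slim_bottle_mid's own z axis and vertical below 0.2 rad and x of slim_bottle_mid in the frame of case between -0.055 and 0.055 m and y of slim_bottle_mid in the frame of case between -0.088 and 0.088 m and z of slim_bottle_mid in the frame of case between 0.022 and 0.042 m and value of joint case_lid below 0.05 rad and linear speed of each of vial, slim_bottle below 0.03 m/s); the robot touches nothing.
It fails at once if the robot touches the lid after it has swung well past upright (below 0.9 rad): it must fall by its own weight (value of joint case_lid below 0.9 rad and (contact force between case_lid and the fingers above 0.5 N or contact force between case_lid and the arm above 0.5 N)).
It fails at once if a bystander is moved more than 20 mm or tipped (distance of any of carton, packed_vial, squat_a, squat_b, short_a, short_b from where it was at the start of the episode above 0.02 m or angle between any of carton, packed_vial, squat_a, squat_b's own z axis and vertical above 0.35 rad).
It also fails if it takes over 72 s, if anything falls off the work surface, if the arm or the gripper's body presses on something with over 40 N, if the wrist force passes 120 N, or if a joint passes its speed limit or range.

## Working session

There is one attempt and no reset: what is moved stays moved. The work goes in short steps, Python scripts to look and compute and a tool call to move; the robot and the scene stay as the last step left them, time stands still between calls to the robot, and variables do not carry over. Pictures are saved under pics/ and viewed, at most 10 in all, crops included, and the job is handed in when it is done.

Besides the shell and the picture viewer there is one more tool, called after ">>>" as name(argument=value, ...) on one line, values as JSON. servo_tool: Moves the arm, as the interface text tells. Its arguments: {"type":"object","properties":{"targets":{"type":"array"},"jaw":{"type":"number"},"force":{"type":"number"}},"required":["targets"]}

```bash
ls; mkdir -p pics; python3 - <<'E'
from rig import *
import cv2
s=observe();print(s)
for n in("side","top"):
    c=camera(n);cv2.imwrite(f"pics/{n}0.png",c["pixels"][:,:,::-1]);print({k:v for k,v in c.items() if k!="pixels"})
E
```

```text
pics
{'time_s': 0.0, 'q': array([-1.10989349,  0.32181066, -0.07011659,  1.45169334,  0.02260815,
        1.37079901, -0.05693437]), 'joint_velocities': array([ 5.84639836e-04, -1.15117906e-04, -9.10315492e-05,  1.99368163e-03,
        3.67786295e-04, -1.49822463e-04,  7.24680043e-04]), 'joint_efforts': array([-1.82488657e-04, -4.93573451e+01, -3.82407093e-01, -3.14336300e+01,
        1.29445581e-02,  1.11943661e-02, -5.97212988e-06]), 'eef_pos': array([0.28064778, 0.58568382, 0.23022256]), 'ee_rot': array([-3.13967246e+00,  9.77158848e-05,  2.69481838e+00]), 'contact_force': array([-0.66790546, -0.37956992, -0.48905424]), 'wrist_torque': array([ 0.02083243,  0.03927667, -0.04326802]), 'grip_force': 0.0, 'width': 0.08533103196202589}
{'fx': 399.4232449237858, 'fy': 399.4232449237858, 'cx': 319.8422481394749, 'cy': 204.43432885690098, 'rvec': array([ 2.03464528, -0.08171345,  0.02594823]), 'tvec': array([-0.49888131,  0.02548769,  1.21618094])}
{'fx': 388.1774519384902, 'fy': 388.1774519384902, 'cx': 323.6839420099204, 'cy': 200.74094997309183, 'rvec': array([ 2.17785299, -2.11710999,  0.19788869]), 'tvec': array([-0.14622844,  0.52849139,  1.16993513])}
```

View pics/side0.png

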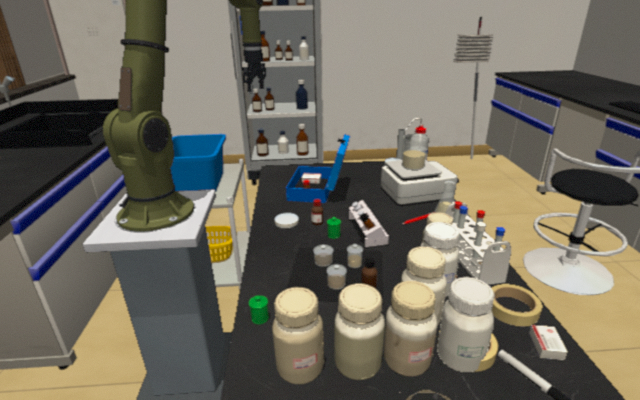

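View pics/top0.png

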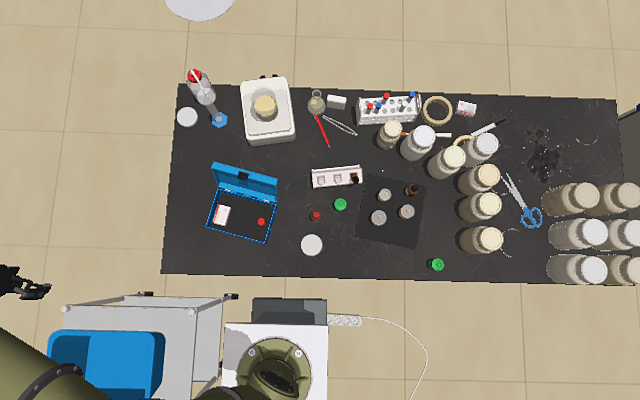

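The top view shows the case at about (240,202), the holder at (336,177) and the pad at (390,212). The pad holds bottles at (385,195), (407,211) and (378,217), with the reagent bottle at (412,189). I'll enlarge both views to tell them apart.

```bash
cat > h.py <<'E'
import numpy as np,cv2
from scipy.spatial.transform import Rotation as Ro
def KRt(c):
    return np.array([[c["fx"],0,c["cx"]],[0,c["fy"],c["cy"]],[0,0,1]]),cv2.Rodrigues(c["rvec"])[0],c["tvec"]
def back(c,u,v,z):
    K,R,t=KRt(c);d=R.T@np.linalg.inv(K)@[u,v,1];o=-R.T@t
    return o+d*(z-o[2])/d[2]
def proj(c,P):
    K,R,t=KRt(c);q=(R@np.atleast_2d(P).T).T+t;q=q@K.T;return q[:,:2]/q[:,2:]
E
python3 - <<'E'
from rig import *
from h import *
c=camera("top");p=c["pixels"][:,:,::-1]
a=cv2.resize(p[150:260,195:435],None,fx=3.3,fy=3.3,interpolation=cv2.INTER_CUBIC)
cv2.imwrite("pics/t1.png",a)
s=camera("side");q=s["pixels"][:,:,::-1]
b=cv2.resize(q[130:300,260:420],None,fx=3.5,fy=3.5,interpolation=cv2.INTER_CUBIC)
cv2.imwrite("pics/s1.png",b)
for n,(u,v,z) in dict(case=(240,214,.045),holder=(336,177,.05),b1=(385,195,.05),b2=(407,211,.05),b3=(378,217,.05),reag=(412,189,.07),pad=(390,212,0)).items():
    P=back(c,u,v,z);print(n,P.round(3),proj(s,P).round())
E
```

```text
case [0.483 0.126 0.045] [[312. 176.]]
holder [ 0.608 -0.168  0.05 ] [[364. 215.]]
b1 [ 0.556 -0.323  0.05 ] [[353. 247.]]
b2 [ 0.507 -0.392  0.05 ] [[335. 265.]]
b3 [ 0.486 -0.301  0.05 ] [[322. 243.]]
reag [ 0.573 -0.403  0.07 ] [[366. 259.]]
pad [ 0.509 -0.348  0.   ] [[334. 272.]]
```

View pics/t1.png

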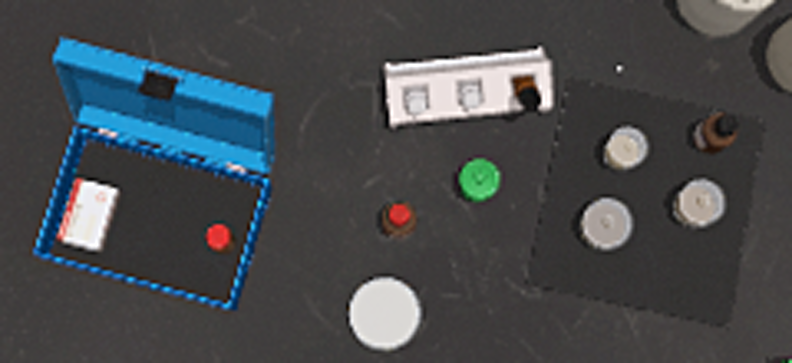

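View pics/s1.png

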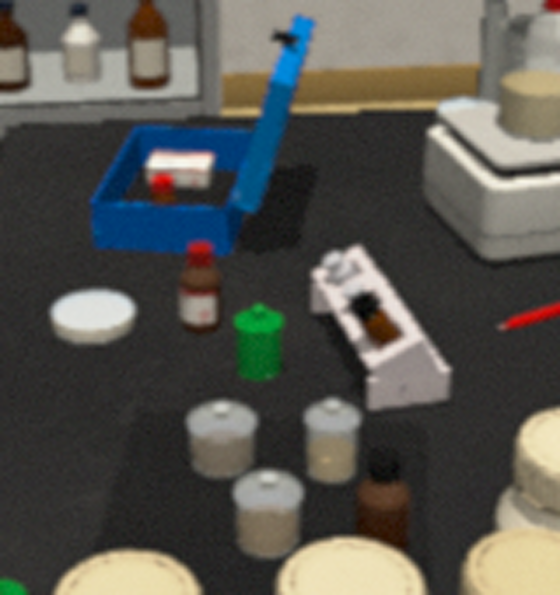

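The slim bottle is the one at crop (626,148), top px (385,195). It is the narrowest clear bottle and looks tallest in the side view, at side px (355,255). The two wider ones at (407,211) and (378,217) are the squats, and the green look-alike at (340,204) is excluded. The amber, black-capped vial sits in the holder's right-hand pocket at (356,178). Next I'll work out coarse poses and the shift to a viewing position.

```bash
cat >> h.py <<'E'
def to_tool(s,P,Y=None):
    """units shift from state pose to world P (and yaw turn in 10deg) """
    R=Ro.from_euler("xyz",s["ee_rot"]).as_matrix()
    d=R.T@(np.array(P)-s["eef_pos"])/.04
    w=None
    if Y is not None: # positive tool yaw -> world yaw decreases (tool z down)
        w=-(Y-s["ee_rot"][2])
        w=np.degrees((w+np.pi)%(2*np.pi)-np.pi)/10
    return d.round(2),w
E
python3 - <<'E'
from rig import *
from h import *
c=camera("top");s=observe()
f=lambda u,v,z:back(c,195+u/3.3,150+v/3.3,z)
for n,a in dict(FL=(38,255,.045),FR=(232,307,.045),BR=(268,182,.045),BL=(80,127,.045),cart=(88,215,.023),pv=(218,237,.061),b1=(626,148,.055),b2=(700,204,.05),b3=(606,224,.05),hFL=(390,127,.03),hFR=(520,113,.04),pockL=(417,100,.048),pockM=(470,94,.048),cap=(530,98,.085),padFL=(528,285,0),padFR=(724,326,0),padBR=(765,118,0),padBL=(565,78,0),amb_red=(400,214,.06),green=(480,178,.06)).items():print(n,f(*a).round(3))
print(to_tool(s,[.45,-.1,.36]))
E
```

```text
FL [0.439 0.226 0.045]
FR [0.396 0.044 0.045]
BR [0.514 0.016 0.045]
BL [0.561 0.196 0.045]
cart [0.48  0.188 0.023]
pv [0.459 0.058 0.061]
b1 [ 0.555 -0.321  0.055]
b2 [ 0.504 -0.392  0.05 ]
b3 [ 0.483 -0.303  0.05 ]
hFL [ 0.573 -0.097  0.03 ]
hFR [ 0.589 -0.221  0.04 ]
pockL [ 0.597 -0.122  0.048]
pockM [ 0.604 -0.173  0.048]
cap [ 0.594 -0.226  0.085]
padFL [ 0.427 -0.235  0.   ]
padFR [ 0.393 -0.426  0.   ]
padBR [ 0.6  -0.47  0.  ]
padBL [ 0.634 -0.27   0.   ]
amb_red [ 0.485 -0.109  0.06 ]
green [ 0.521 -0.183  0.06 ]
(array([-11.22, -13.64,  -3.22]), None)
```

>>> servo_tool(targets=[{"linear": [-1,-1.2,-0.4],"yaw": 1},{"linear": [-2,-2.4,-0.8],"yaw": 2},{"linear": [-3,-3.6,-1.2],"yaw": 3},{"linear": [-4,-4.8,-1.6],"yaw": 4},{"linear": [-5,-6,-2],"yaw": 5},{"linear": [-6,-7.2,-2.4],"yaw": 6},{"linear": [-7,-8.4,-2.7],"yaw": 7},{"linear": [-8,-9.6,-3],"yaw": 8},{"linear": [-9,-10.8,-3.2],"yaw": 9},{"linear": [-9,-10.8,-3.2],"yaw": 9}])

```text
time_s: 1.5
eef_pos: [0.4197, 0.0365, 0.3604]
ee_rot: [3.14, -0.002, 1.116]
contact_force: [-0.1, 0.5, 0.1]
width: 0.0854
grip_force: 0.0
```

```bash
python3 - <<'E'
from rig import *
from h import *
s=observe();print(s["q"].round(2),s["eef_pos"],s["ee_rot"])
print(to_tool(s,[.47,-.23,.30],.137))
E
```

```text
[-0.63 -0.24  0.39  1.76  0.09  1.6  -0.7 ] [0.41966235 0.03649979 0.36038698] [ 3.14012775e+00 -1.75277097e-03  1.11557070e+00]
(array([-5.43,  4.06,  1.51]), np.float64(5.606797085647644))
```

>>> servo_tool(targets=[{"linear": [-0.8,0.6,0.2],"yaw": 0.8},{"linear": [-1.6,1.2,0.4],"yaw": 1.6},{"linear": [-2.4,1.8,0.6],"yaw": 2.4},{"linear": [-3.2,2.4,0.8],"yaw": 3.2},{"linear": [-4,3,1],"yaw": 4},{"linear": [-4.8,3.6,1.2],"yaw": 4.8},{"linear": [-5.4,4.1,1.5],"yaw": 5.6},{"linear": [-5.4,4.1,1.5],"yaw": 5.6}])

```text
time_s: 2.5
eef_pos: [0.4729, -0.226, 0.2981]
ee_rot: [3.141, 0.003, 0.144]
contact_force: [-0.5, 0.9, 1.0]
width: 0.0854
grip_force: 0.0
```

```bash
python3 - <<'E'
from rig import *
from h import *
import pickle
s=observe();c=camera("wrist");print(s["q"].round(2),s["eef_pos"],s["ee_rot"],{k:v for k,v in c.items() if k!="pixels"})
pickle.dump((s,c),open("w1.pkl","wb"))
cv2.imwrite("pics/w1.png",c["pixels"][:,:,::-1])
E
```

```text
[-0.33  0.01  0.74  1.68 -0.01  1.46 -1.02] [ 0.47285753 -0.22595635  0.29805373] [3.14131326e+00 2.64445545e-03 1.44005569e-01] {'fx': 309.70691628693146, 'fy': 309.70691628693146, 'cx': 320.5971442436525, 'cy': 198.6252019767874, 'hand_eye': array([[ 6.05106299e-04, -9.56057804e-01, -2.93177608e-01,
         7.52199887e-02],
       [ 9.99999651e-01,  4.09406834e-04,  7.28873839e-04,
        -4.63881137e-04],
       [-5.76816605e-04, -2.93177947e-01,  9.56057717e-01,
        -1.43782147e-01],
       [ 0.00000000e+00,  0.00000000e+00,  0.00000000e+00,
         1.00000000e+00]])}
```

View pics/w1.png

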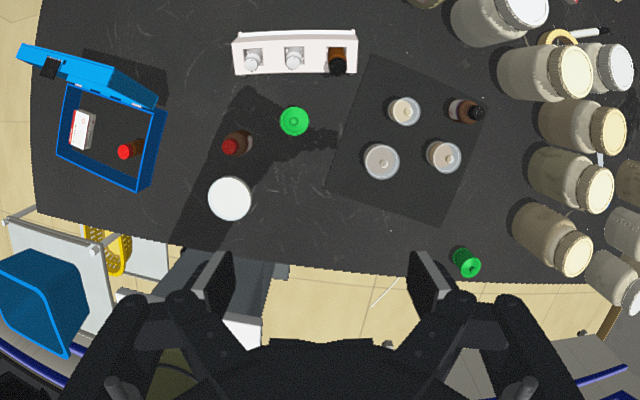

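The wrist view shows the slim bottle's lid at (404,108), the squats at (381,161) and (444,156), the amber vial's black cap at (338,65), and the short vials at (253,60) and (294,58). The carton is at (82,130) and the packed vial's red cap at (124,152).

```bash
cat >> h.py <<'E'
def wback(s,c,u,v,z):
    x,y=(u-c["cx"])/c["fx"],(v-c["cy"])/c["fy"];r=np.hypot(x,y)+1e-12
    d=np.array([x/r*np.sin(r),y/r*np.sin(r),np.cos(r)])
    R=Ro.from_euler("xyz",s["ee_rot"]).as_matrix();H=c["hand_eye"]
    o=s["eef_pos"]+R@H[:3,3];d=R@H[:3,:3]@d
    return o+d*(z-o[2])/d[2]
E
python3 - <<'E'
from h import *
import pickle
s,c=pickle.load(open("w1.pkl","rb"))
for n,a in dict(slim=(404,110,.052),sq3=(381,161,.048),sq2=(444,156,.048),shL=(253,60,.06),shM=(294,58,.06),cap=(338,66,.092),cart=(82,130,.023),pv=(123,152,.061),FL=(57,154,.045),FR=(137,191,.045),BR=(166,108,.045),hFL=(233,75,.03),hFR=(356,73,.03)).items():print(n,wback(s,c,*a).round(3))
print(to_tool(s,[.50,-.27,.19]))
E
```

```text
slim [ 0.56  -0.32   0.052]
sq3 [ 0.489 -0.303  0.048]
sq2 [ 0.511 -0.389  0.048]
shL [ 0.594 -0.125  0.06 ]
shM [ 0.602 -0.175  0.06 ]
cap [ 0.595 -0.227  0.092]
cart [0.481 0.179 0.023]
pv [0.459 0.058 0.061]
FL [0.44  0.225 0.045]
FR [0.398 0.043 0.045]
BR [ 0.524 -0.004  0.045]
hFL [ 0.576 -0.093  0.03 ]
hFR [ 0.598 -0.254  0.03 ]
(array([0.52, 1.19, 2.7 ]), None)
```

>>> servo_tool(targets=[{"linear": [0.3,0.4,0.8],"yaw": 0},{"linear": [0.5,0.8,1.6],"yaw": 0},{"linear": [0.5,1,2.3],"yaw": 0},{"linear": [0.5,1,2.6],"yaw": 0},{"linear": [0.5,1,2.6],"yaw": 0},{"linear": [0.5,1,2.6],"yaw": 0}], jaw=-0.05)

```text
time_s: 3.3
eef_pos: [0.5, -0.2606, 0.1967]
ee_rot: [3.141, -0.002, 0.148]
contact_force: [-0.4, -0.2, 0.4]
width: 0.0407
grip_force: 0.0
```

```bash
python3 - <<'E'
from rig import *
from h import *
import pickle
s=observe();c=camera("wrist");print(s["q"].round(2),s["eef_pos"],s["ee_rot"],s["width"])
pickle.dump((s,c),open("w2.pkl","wb"))
cv2.imwrite("pics/w2.png",cv2.resize(c["pixels"][40:300,160:500,::-1],None,fx=2.3,fy=2.3,interpolation=cv2.INTER_CUBIC))
E
```

```text
[-0.25  0.19  0.77  1.74 -0.14  1.26 -0.87] [ 0.5000034  -0.26064782  0.19666411] [ 3.14140186e+00 -2.30730970e-03  1.48216617e-01] 0.040684042931611375
```

View pics/w2.png

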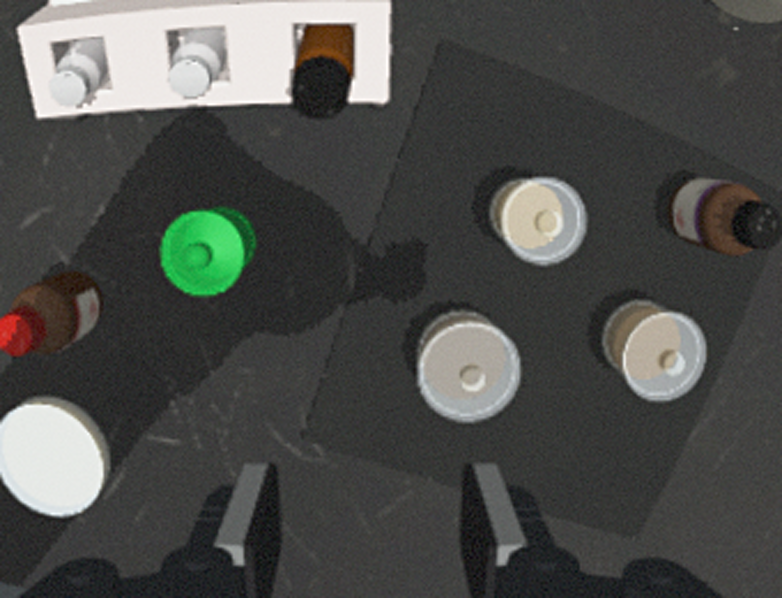

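The slim bottle's lid ring is centred at crop (543,221). The vial's cap end is at (321,92) and its pocket mouth at about (324,52), with the other mouths at (199,55) and (81,66).

```bash
python3 - <<'E'
from h import *
import pickle
s,c=pickle.load(open("w2.pkl","rb"))
f=lambda u,v,z:wback(s,c,160+u/2.3,40+v/2.3,z)
for n,a in dict(slim=(543,221,.055),pR=(324,52,.048),pM=(199,55,.048),pL=(81,66,.048),cap=(321,92,.084)).items():print(n,f(*a).round(4))
for n,(a,b) in dict(vial=[(295,62),(351,62)],cap=[(293,90),(350,90)]).items():print(n,f(*a,.07).round(4),f(*b,.07).round(4))
E
```

```text
slim [ 0.5593 -0.3231  0.055 ]
pR [ 0.6134 -0.225   0.048 ]
pM [ 0.6068 -0.1739  0.048 ]
pL [ 0.599  -0.1219  0.048 ]
cap [ 0.594 -0.229  0.084]
vial [ 0.6053 -0.2166  0.07  ] [ 0.608  -0.2373  0.07  ]
cap [ 0.5945 -0.2174  0.07  ] [ 0.5973 -0.2385  0.07  ]
```

```bash
python3 - <<'E'
from rig import *
from h import *
s=observe();print(to_tool(s,[.6006,-.2268,.053],.139))
E
```

```text
(array([ 2.6 , -0.47,  3.6 ]), np.float64(0.05150472221749258))
```

>>> servo_tool(targets=[{"linear": [0.9,-0.2,0.3],"yaw": 0},{"linear": [1.8,-0.4,0.6],"yaw": 0.05},{"linear": [2.6,-0.47,1],"yaw": 0.05},{"linear": [2.6,-0.47,1.6],"yaw": 0.05},{"linear": [2.6,-0.47,2.2],"yaw": 0.05},{"linear": [2.6,-0.47,2.8],"yaw": 0.05},{"linear": [2.6,-0.47,3.2],"yaw": 0.05},{"linear": [2.6,-0.47,3.5],"yaw": 0.05},{"linear": [2.6,-0.47,3.6],"yaw": 0.05},{"linear": [2.6,-0.47,3.6],"yaw": 0.05}])

```text
time_s: 4.6
eef_pos: [0.5995, -0.2276, 0.0517]
ee_rot: [3.141, -0.001, 0.138]
contact_force: [0.2, -0.3, -0.2]
width: 0.0406
grip_force: 0.0
```

```bash
python3 - <<'E'
from rig import *
from h import *
s=observe();print(s["q"].round(2),s["eef_pos"],s["ee_rot"],s["contact_force"]);print(to_tool(s,[.6006,-.2268,.053],.139))
c=camera("wrist");cv2.imwrite("pics/w3.png",cv2.resize(c["pixels"][100:350,160:480,::-1],None,fx=2,fy=2))
E
```

```text
[-0.2   0.51  0.67  1.69 -0.36  1.07 -0.85] [ 0.59952703 -0.2275713   0.05168316] [ 3.14141107e+00 -5.75508222e-04  1.37876442e-01] [ 0.15510079 -0.28725662 -0.18437653]
(array([ 0.03, -0.02, -0.03]), np.float64(-0.006437511156955093))
```

View pics/w3.png

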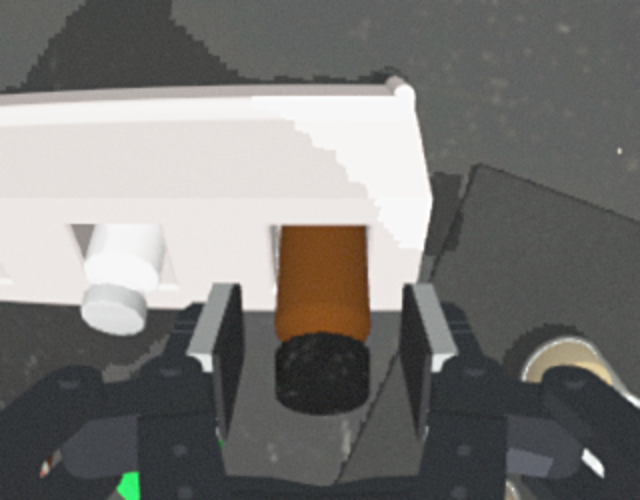

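The vial is centred between the pads, with its body at (322,280) and its cap at (322,372). I'll close on it and draw it out along the slant.

>>> servo_tool(targets=[{"linear": [0,0,0],"yaw": 0},{"linear": [0,0,0],"yaw": 0},{"linear": [0,0,0],"yaw": 0},{"linear": [0,0,0],"yaw": 0}], jaw=-1, force=30)

```text
time_s: 5.15
eef_pos: [0.5997, -0.2277, 0.0521]
ee_rot: [3.141, -0.001, 0.138]
contact_force: [-1.3, -0.2, 5.0]
width: 0.0211
grip_force: 29.6
```

>>> servo_tool(targets=[{"linear": [-0.05,0,-0.1],"yaw": 0},{"linear": [-0.15,0,-0.29],"yaw": 0},{"linear": [-0.25,0,-0.48],"yaw": 0},{"linear": [-0.35,0,-0.68],"yaw": 0},{"linear": [-0.45,0,-0.88],"yaw": 0},{"linear": [-0.6,0,-1.4],"yaw": 0},{"linear": [-0.6,0,-2.2],"yaw": 0},{"linear": [-0.6,0,-3],"yaw": 0},{"linear": [-0.6,0,-3.2],"yaw": 0}])

```text
time_s: 6.28
eef_pos: [0.5765, -0.2318, 0.1828]
ee_rot: [3.14, -0.005, 0.137]
contact_force: [0.2, -0.3, -0.3]
width: 0.0212
grip_force: 29.4
```

```bash
python3 - <<'E'
from rig import *
from h import *
s=observe();print(s["q"].round(2),s["eef_pos"],s["ee_rot"])
psi=-.232;C=np.array([.479,.1205,0]);R=Ro.from_euler("z",psi).as_matrix()
w=lambda x,y,z:C+R@[x,y,z]
print(w(-.02,-.012,0), to_tool(s,w(-.02,-.012,.19),psi+np.pi))
E
```

```text
[-0.26  0.34  0.74  1.62 -0.24  1.27 -0.91] [ 0.57646632 -0.23175466  0.18282393] [ 3.13993107 -0.00468092  0.13745523]
[0.45677674 0.11341999 0.        ] (array([-1.78, -8.96, -0.2 ]), np.float64(-15.883177483580784))
```

>>> servo_tool(targets=[{"linear": [-0.1,-0.6,0],"yaw": -1},{"linear": [-0.2,-1.2,-0.1],"yaw": -2},{"linear": [-0.3,-1.8,-0.2],"yaw": -3},{"linear": [-0.4,-2.4,-0.2],"yaw": -4},{"linear": [-0.5,-3,-0.2],"yaw": -5},{"linear": [-0.7,-3.6,-0.2],"yaw": -6},{"linear": [-0.8,-4.2,-0.2],"yaw": -7},{"linear": [-0.9,-4.8,-0.2],"yaw": -8},{"linear": [-1,-5.4,-0.2],"yaw": -9},{"linear": [-1.1,-5.8,-0.2],"yaw": -9.6}])

```text
time_s: 7.52
eef_pos: [0.4991, -0.0059, 0.187]
ee_rot: [-3.141, -0.0, 1.819]
contact_force: [-0.5, -0.1, -0.2]
width: 0.0213
grip_force: 29.5
```

```bash
cat >> h.py <<'E'
psi=-.232;C=np.array([.479,.1205,0]);RC=Ro.from_euler("z",psi).as_matrix()
w=lambda x,y,z:C+RC@[x,y,z]
incase=lambda P:(RC.T@(np.array(P)-C)).round(4)
E
python3 - <<'E'
from rig import *
from h import *
s=observe();print(s["q"].round(2),s["eef_pos"],s["ee_rot"])
print(to_tool(s,w(-.02,-.012,.15),psi+np.pi))
E
```

```text
[-0.47  0.02  0.44  1.89 -0.01  1.23  0.22] [ 0.49905662 -0.00593435  0.18697628] [-3.14074897e+00 -3.71369697e-04  1.81853687e+00]
(array([ 3.15, -0.29,  0.93]), np.float64(-6.251289175535847))
```

>>> servo_tool(targets=[{"linear": [0.5,0,0],"yaw": -1},{"linear": [1,-0.1,0],"yaw": -2},{"linear": [1.6,-0.1,0.1],"yaw": -3},{"linear": [2.2,-0.2,0.3],"yaw": -4},{"linear": [2.7,-0.3,0.5],"yaw": -5},{"linear": [3.15,-0.3,0.7],"yaw": -6},{"linear": [3.15,-0.3,0.9],"yaw": -6.25},{"linear": [3.15,-0.3,0.9],"yaw": -6.25}])

```text
time_s: 8.52
eef_pos: [0.4571, 0.1121, 0.1505]
ee_rot: [-3.14, -0.002, 2.904]
contact_force: [0.6, -0.3, 0.1]
width: 0.021
grip_force: 29.5
```

```bash
python3 - <<'E'
from rig import *
from h import *
import pickle
s=observe();c=camera("wrist");print(s["q"].round(2),s["eef_pos"],s["ee_rot"],incase(s["eef_pos"]))
pickle.dump((s,c),open("w4.pkl","wb"))
cv2.imwrite("pics/w4.png",c["pixels"][:,:,::-1])
E
```

```text
[-0.6  -0.01  0.31  1.99  0.    1.16  1.03] [0.45712091 0.11209161 0.15054526] [-3.14030360e+00 -1.53183831e-03  2.90391750e+00] [-0.0194 -0.0132  0.1505]
```

View pics/w4.png

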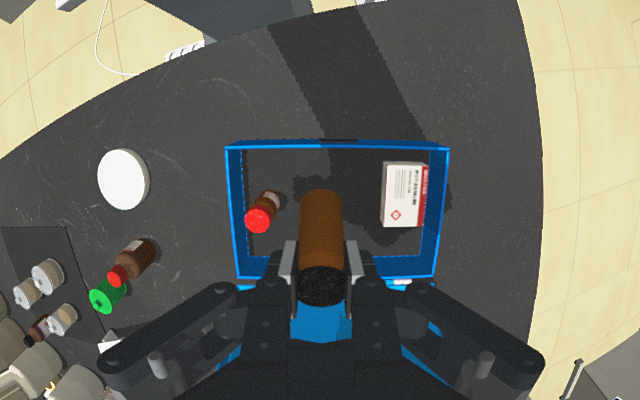

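The held vial runs from its cap at (321,285) to its foot at about (320,192), pointing to the front wall. The case's front corners are at (225,146) and (449,148), the packed vial's cap is at (257,219) and the carton at (404,193). The free space lies between them.

```bash
cat >> h.py <<'E'
def tproj(c,p):
    H=c["hand_eye"];q=H[:3,:3].T@(np.array(p)-H[:3,3]);th=np.arctan2(np.hypot(q[0],q[1]),q[2]);a=np.arctan2(q[1],q[0])
    return np.array([c["cx"]+c["fx"]*th*np.cos(a),c["cy"]+c["fy"]*th*np.sin(a)]).round(1)
E
python3 - <<'E'
from h import *
import pickle
s,c=pickle.load(open("w4.pkl","rb"))
for n,a in dict(FL=(448,148,.045),FR=(226,146,.045),pv=(257,219,.061),cart=(404,193,.023)).items():
    P=wback(s,c,*a);print(n,P.round(4),incase(P))
for t in(.35,.47,.57):
    G=np.array([0,0,-.019]);ax=np.array([np.sin(t),0,np.cos(t)]);e=np.array([np.cos(t),0,-np.sin(t)])
    print(t,[tproj(c,G+.046*ax+k*.0115*e) for k in(-1,1)],[tproj(c,G-.012*ax+k*.011*e) for k in(-1,1)])
E
```

```text
FL [0.4405 0.2286 0.045 ] [-0.0624  0.0964  0.045 ]
FR [0.3959 0.0461 0.045 ] [-0.0638 -0.0915  0.045 ]
pv [0.4589 0.0585 0.061 ] [-0.0053 -0.0649  0.061 ]
cart [0.4784 0.1874 0.023 ] [-0.0159  0.065   0.023 ]
0.35 [array([319.7, 225.7]), array([319.7, 194.8])] [array([319.4, 307.7]), array([319.3, 279.3])]
0.47 [array([319.7, 217.5]), array([319.7, 188.6])] [array([319.5, 306.8]), array([319.3, 283.8])]
0.57 [array([319.7, 210.9]), array([319.6, 183.9])] [array([319.5, 305.6]), array([319.3, 287.4])]
```

>>> servo_tool(targets=[{"linear": [0,0,0.8],"yaw": 0},{"linear": [0,0,1.6],"yaw": 0},{"linear": [0,0,2.2],"yaw": 0},{"linear": [0,0,2.6],"yaw": 0},{"linear": [0,0,2.8],"yaw": 0},{"linear": [0,0,2.9],"yaw": 0},{"linear": [0,0,2.9],"yaw": 0}], force=20)

```text
time_s: 9.45
eef_pos: [0.4585, 0.1125, 0.0357]
ee_rot: [3.141, 0.001, 2.904]
contact_force: [-0.4, 0.5, -1.0]
width: 0.0216
grip_force: 29.5
```

>>> servo_tool(targets=[{"linear": [0.1,0,0],"yaw": 0},{"linear": [0.17,0,0],"yaw": 0},{"linear": [0.24,0,0],"yaw": 0},{"linear": [0.31,0,0],"yaw": 0},{"linear": [0.38,0,0],"yaw": 0},{"linear": [0.44,0,0],"yaw": 0},{"linear": [0.5,0,0],"yaw": 0},{"linear": [0.56,0,0],"yaw": 0},{"linear": [0.6,0,0],"yaw": 0},{"linear": [0.6,0,0],"yaw": 0}])

```text
time_s: 10.7
eef_pos: [0.4414, 0.118, 0.0384]
ee_rot: [3.137, 0.013, 2.903]
contact_force: [10.7, -3.0, 5.8]
width: 0.0214
grip_force: 30.6
```

```bash
python3 - <<'E'
from rig import *
from h import *
import pickle
s=observe();c=camera("wrist");print(s["eef_pos"],s["ee_rot"],incase(s["eef_pos"]),s["contact_force"],s["width"])
a=cv2.resize(c["pixels"][60:330,180:460,::-1],None,fx=1.9,fy=1.9)
cv2.imwrite("pics/w5.png",a)
E
```

```text
[0.44143328 0.11798872 0.0384457 ] [3.13651003 0.01267764 2.9032644 ] [-0.036  -0.0111  0.0384] [10.72708664 -2.98711608  5.783774  ] 0.021365377313456377
```

>>> servo_tool(targets=[{"linear": [0,0,0],"yaw": 0},{"linear": [0.05,0,0],"yaw": 0},{"linear": [0.1,0,0],"yaw": 0},{"linear": [0.1,0,0],"yaw": 0}], jaw=-1, force=20)

```text
time_s: 11.25
eef_pos: [0.4361, 0.1194, 0.0379]
ee_rot: [3.137, 0.01, 2.904]
contact_force: [7.7, -0.9, 4.5]
width: 0.021
grip_force: 30.2
```

```bash
python3 - <<'E'
from rig import *
from h import *
import pickle
s=observe();c=camera("wrist");print(s["eef_pos"],s["ee_rot"],incase(s["eef_pos"]),s["contact_force"],s["width"],s["grip_force"])
p=c["pixels"]
for t in(0,.1,.2,.3,.4):
    G=np.array([0,0,-.019]);ax=np.array([np.sin(t),0,np.cos(t)]);e=np.array([np.cos(t),0,-np.sin(t)])
    print(t,[tproj(c,G+.046*ax+k*.0115*e) for k in(-1,1)],[tproj(c,G-.012*ax+k*.011*e) for k in(-1,1)])
print([(v,p[v,320].tolist()) for v in range(130,330,8)])
a=cv2.resize(p[60:330,180:460,::-1],None,fx=1.9,fy=1.9)
cv2.imwrite("pics/w6.png",a)
E
```

```text
[0.43610332 0.11942118 0.0378852 ] [3.13690218 0.00991086 2.90358893] [-0.0415 -0.0109  0.0379] [ 7.73503079 -0.86491482  4.52698757] 0.02096100941667869 30.239981602644548
0 [array([319.7, 251.1]), array([319.7, 216.1])] [array([319.4, 307.6]), array([319.3, 265.7])]
0.1 [array([319.7, 243.6]), array([319.7, 209.6])] [array([319.4, 308.1]), array([319.3, 269.6])]
0.2 [array([319.7, 236.3]), array([319.7, 203.4])] [array([319.4, 308.2]), array([319.3, 273.4])]
0.3 [array([319.7, 229.2]), array([319.7, 197.5])] [array([319.4, 307.9]), array([319.3, 277.3])]
0.4 [array([319.7, 222.2]), array([319.7, 192.1])] [array([319.4, 307.3]), array([319.3, 281.2])]
[(130, [58, 57, 54]), (138, [54, 53, 51]), (146, [57, 55, 54]), (154, [63, 64, 63]), (162, [55, 54, 55]), (170, [58, 59, 57]), (178, [61, 67, 65]), (186, [55, 60, 55]), (194, [9, 75, 128]), (202, [28, 37, 49]), (210, [42, 42, 44]), (218, [10, 67, 114]), (226, [47, 66, 95]), (234, [80, 49, 22]), (242, [76, 48, 20]), (250, [98, 66, 31]), (258, [18, 14, 23]), (266, [28, 27, 28]), (274, [39, 38, 39]), (282, [31, 33, 38]), (290, [31, 32, 31]), (298, [35, 37, 40]), (306, [42, 41, 42]), (314, [67, 63, 65]), (322, [66, 69, 69])]
```

View pics/w6.png

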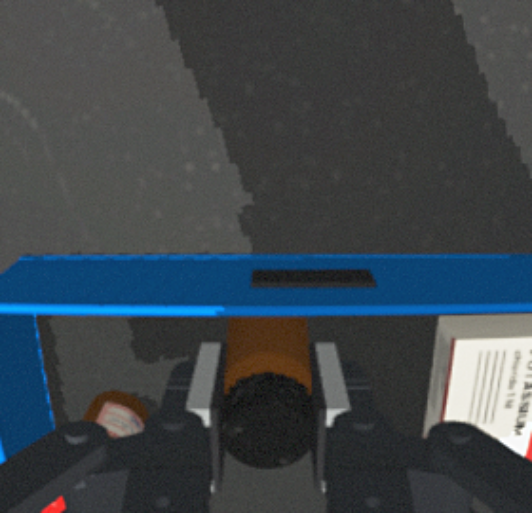

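The vial now looks nearly upright against the front wall, with its cap at crop (266,420) and the body visible just above it. I'll lower it gently until the foot touches.

>>> servo_tool(targets=[{"linear": [-0.04,0,0.03],"yaw": 0},{"linear": [-0.08,0,0.08],"yaw": 0},{"linear": [-0.08,0,0.14],"yaw": 0},{"linear": [-0.08,0,0.14],"yaw": 0}])

```text
time_s: 11.8
eef_pos: [0.4361, 0.1183, 0.0304]
ee_rot: [3.14, 0.004, 2.904]
contact_force: [6.5, -1.1, 1.1]
width: 0.021
grip_force: 30.0
```

```bash
python3 - <<'E'
from rig import *
from h import *
s=observe();c=camera("wrist");p=c["pixels"]
print(s["eef_pos"],incase(s["eef_pos"]),s["contact_force"],s["ee_rot"])
g=lambda d,k,t:np.array([0,0,-.019])-d*np.array([np.sin(t),0,np.cos(t)])+k*.011*np.array([np.cos(t),0,-np.sin(t)])
for t in(-.1,0,.1,.2,.3):
  for d in(.012,.016):print(t,d,tproj(c,g(d-.011,1,t)),tproj(c,g(d,-1,t)))
print([(v,p[v,320].tolist()) for v in range(236,320,3)])
sd=camera("side")
q=sd["pixels"]; cv2.imwrite("pics/s2.png",cv2.resize(q[150:210,280:360,::-1],None,fx=7,fy=7,interpolation=cv2.INTER_CUBIC))
E
```

```text
[0.43605282 0.11834917 0.03035425] [-0.0413 -0.012   0.0304] [ 6.52182953 -1.10864511  1.06154645] [3.13993445 0.00402683 2.90399673]
-0.1 0.012 [319.4 252.5] [319.4 306.8]
-0.1 0.016 [319.4 255.8] [319.3 311.6]
0 0.012 [319.4 253.7] [319.4 307.6]
0 0.016 [319.4 257.8] [319.4 313.1]
0.1 0.012 [319.4 255.1] [319.4 308.1]
0.1 0.016 [319.4 260.1] [319.4 314.1]
0.2 0.012 [319.4 256.7] [319.4 308.2]
0.2 0.016 [319.4 262.6] [319.4 314.7]
0.3 0.012 [319.4 258.6] [319.4 307.9]
0.3 0.016 [319.4 265.2] [319.4 314.9]
[(236, [79, 51, 28]), (239, [80, 52, 27]), (242, [80, 51, 27]), (245, [87, 53, 21]), (248, [101, 60, 28]), (251, [98, 60, 23]), (254, [97, 57, 31]), (257, [23, 17, 23]), (260, [25, 25, 27]), (263, [30, 29, 26]), (266, [17, 21, 29]), (269, [31, 25, 29]), (272, [29, 30, 29]), (275, [37, 36, 32]), (278, [29, 32, 34]), (281, [28, 35, 35]), (284, [35, 39, 34]), (287, [24, 30, 21]), (290, [34, 35, 37]), (293, [28, 27, 24]), (296, [35, 35, 38]), (299, [35, 31, 32]), (302, [33, 36, 34]), (305, [26, 28, 28]), (308, [62, 63, 64]), (311, [65, 64, 64]), (314, [65, 67, 66]), (317, [69, 65, 67])]
```

>>> servo_tool(targets=[{"linear": [0.05,0,0],"yaw": 0},{"linear": [0.1,0,0],"yaw": 0},{"linear": [0.1,0,0],"yaw": 0}])

```text
time_s: 12.28
eef_pos: [0.4331, 0.1192, 0.031]
ee_rot: [3.139, 0.006, 2.904]
contact_force: [7.4, -2.1, 3.3]
width: 0.0209
grip_force: 30.2
```

>>> servo_tool(targets=[{"linear": [0,0,0],"yaw": 0},{"linear": [0,0,0],"yaw": 0},{"linear": [0,0,0],"yaw": 0}], jaw=-0.2)

```text
time_s: 12.65
eef_pos: [0.4289, 0.1191, 0.0291]
ee_rot: [-3.141, -0.002, 2.905]
contact_force: [0.4, 0.2, -0.4]
width: 0.0339
grip_force: 0.0
```

>>> servo_tool(targets=[{"linear": [-0.05,0,-0.2],"yaw": 0},{"linear": [-0.1,0,-0.6],"yaw": 0},{"linear": [-0.2,0,-1.2],"yaw": 0},{"linear": [-0.3,0,-2],"yaw": 0},{"linear": [-0.3,0,-3],"yaw": 0},{"linear": [-0.3,0,-3],"yaw": 0},{"linear": [-0.3,0,-3],"yaw": 0}])

```text
time_s: 13.52
eef_pos: [0.4417, 0.1164, 0.1502]
ee_rot: [3.141, 0.0, 2.904]
contact_force: [0.1, 0.3, -0.7]
width: 0.0341
grip_force: 0.0
```

```bash
python3 - <<'E'
from rig import *
from h import *
import pickle
s=observe();c=camera("wrist");p=c["pixels"]
print(s["eef_pos"],s["q"].round(2),s["ee_rot"],incase(s["eef_pos"]))
pickle.dump((s,c),open("w7.pkl","wb"))
a=cv2.resize(p[90:310,200:470,::-1],None,fx=1.9,fy=1.9)
q=camera("side")["pixels"][150:210,280:360,::-1];b=cv2.resize(q,(280,210),interpolation=cv2.INTER_CUBIC)
o=np.zeros((a.shape[0],a.shape[1]+280,3),np.uint8);o[:,:a.shape[1]]=a;o[:210,a.shape[1]:]=b
cv2.imwrite("pics/w7.png",o);print(o.shape)
# black cap blob
r=(p.max(2)<48)[100:260,270:380];n,l,st,ce=cv2.connectedComponentsWithStats(r.astype(np.uint8))
for i in range(1,n):
    if st[i,4]>80:print(st[i]+[270,100,0,0,0],ce[i]+[270,100])
from rig import observe as ob
print(to_tool(s,w(.0,-.1,.26),2.0))
E
```

```text
[0.44170503 0.11635527 0.15017517] [-0.62 -0.04  0.3   2.03  0.01  1.16  1.01] [3.14097042e+00 4.05452379e-04 2.90421888e+00] [-0.0353 -0.0126  0.1502]
(418, 793, 3)
[304 170  32  30 619] [320.10016155 184.92568659]
[279 241   9  19 106] [283.73584906 251.81132075]
[354 242   9  18 108] [357.46296296 252.02777778]
(array([-0.9 , -2.18, -2.75]), np.float64(5.180792556411957))
```

View pics/w7.png

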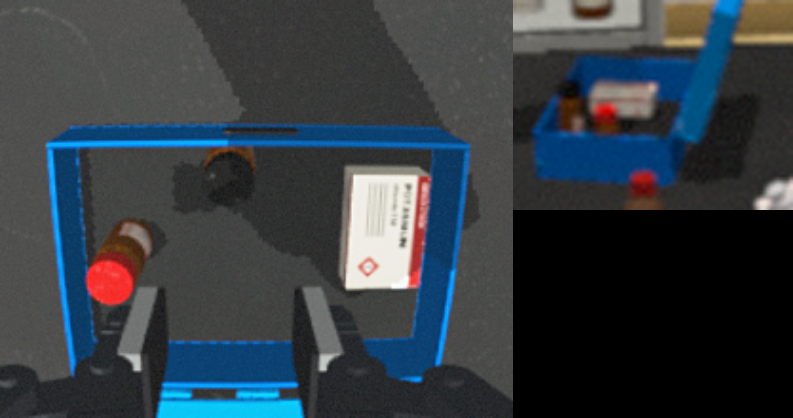

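The vial stands upright against the front wall, with its cap at crop (229,178) and the side inset agreeing. The packed vial and carton haven't moved. Next is the slim bottle.

```bash
python3 - <<'E'
from rig import *
from h import *
import pickle
s,c=pickle.load(open("w7.pkl","rb"))
print(incase(wback(s,c,320,185,.061)),incase(wback(s,c,200+110/1.9,90+282/1.9,.061)))
print(to_tool(s,[.559,-.322,.19],.14))
E
```

```text
[-0.0495 -0.0124  0.061 ] [-0.0038 -0.0646  0.061 ]
(array([-5.43, -9.96, -1.  ]), np.float64(15.837807545845266))
```

>>> servo_tool(targets=[{"linear": [-0.2,-0.5,-0.5],"yaw": 1},{"linear": [-0.6,-1.1,-1],"yaw": 2},{"linear": [-1,-1.8,-1.2],"yaw": 3},{"linear": [-1.4,-2.5,-1.2],"yaw": 4},{"linear": [-1.8,-3.2,-1.2],"yaw": 5},{"linear": [-2.2,-4,-1.2],"yaw": 6},{"linear": [-2.6,-4.8,-1.2],"yaw": 7},{"linear": [-3,-5.6,-1.2],"yaw": 8},{"linear": [-3.4,-6.4,-1.2],"yaw": 9},{"linear": [-3.8,-7.2,-1.2],"yaw": 10}], jaw=0.25)

```text
time_s: 14.88
eef_pos: [0.5213, -0.2002, 0.1966]
ee_rot: [-3.14, 0.001, 1.153]
contact_force: [0.9, 0.8, -0.2]
width: 0.0537
grip_force: 0.0
```

```bash
python3 - <<'E'
from rig import *
from h import *
s=observe();print(s["q"].round(2),s["eef_pos"],to_tool(s,[.559,-.322,.16],.14))
E
```

```text
[-0.26  0.16  0.64  1.75 -0.1   1.26 -0.01] [ 0.52131301 -0.20016972  0.19659805] (array([-2.4 ,  2.1 ,  0.91]), np.float64(5.805620810740918))
```

>>> servo_tool(targets=[{"linear": [-0.5,0.4,0],"yaw": 1},{"linear": [-1,0.8,0.1],"yaw": 2},{"linear": [-1.5,1.2,0.3],"yaw": 3},{"linear": [-2,1.7,0.5],"yaw": 4},{"linear": [-2.4,2.1,0.7],"yaw": 5},{"linear": [-2.4,2.1,0.9],"yaw": 5.8},{"linear": [-2.4,2.1,0.9],"yaw": 5.8}])

```text
time_s: 15.75
eef_pos: [0.5593, -0.3205, 0.1596]
ee_rot: [-3.14, 0.004, 0.148]
contact_force: [-0.4, 0.2, 0.7]
width: 0.0535
grip_force: 0.0
```

```bash
python3 - <<'E'
from rig import *
from h import *
s=observe();c=camera("wrist");print(s["q"].round(2),s["eef_pos"],s["ee_rot"],to_tool(s,[.559,-.322,.029],.14))
p=c["pixels"]
# expected circle of lid at tool pos; detect circles
R=Ro.from_euler("xyz",s["ee_rot"]).as_matrix()
for z in(.045,.055): print(tproj(c,R.T@(np.array([.559,-.322,z])-s["eef_pos"])))
g=cv2.GaussianBlur(cv2.cvtColor(p,cv2.COLOR_RGB2GRAY),(0,0),1)
o=cv2.HoughCircles(g[100:320,200:440],cv2.HOUGH_GRADIENT,1,15,param1=80,param2=18,minRadius=15,maxRadius=34)
for k in (o[0][:6] if o is not None else []):
    print(k+[200,100,0],wback(s,c,k[0]+200,k[1]+100,.053).round(4))
E
```

```text
[-0.14  0.44  0.81  1.58 -0.33  1.27 -0.7 ] [ 0.55927918 -0.3205082   0.15963856] [-3.14026991  0.00373343  0.14765019] (array([-0.  ,  0.04,  3.27]), np.float64(0.0438323609239354))
[322.7 194.3]
[322.8 197.7]
[326.5        194.5         20.39999962] [ 0.5616 -0.3248  0.053 ]
[297.5        255.5         25.20000076] [ 0.5006 -0.3076  0.053 ]
[390.5        250.5         22.70000076] [ 0.5175 -0.3912  0.053 ]
[417.5 180.5  16.5] [ 0.5857 -0.4003  0.053 ]
[429.5 190.5  17. ] [ 0.5787 -0.4135  0.053 ]
```

>>> servo_tool(targets=[{"linear": [0,0.08,0.6],"yaw": 0},{"linear": [0,0.08,1.2],"yaw": 0},{"linear": [0,0.08,1.8],"yaw": 0},{"linear": [0,0.08,2.4],"yaw": 0},{"linear": [0,0.08,2.9],"yaw": 0},{"linear": [0,0.08,3.2],"yaw": 0},{"linear": [0,0.08,3.25],"yaw": 0},{"linear": [0,0.08,3.25],"yaw": 0}])

```text
time_s: 16.8
eef_pos: [0.5612, -0.3244, 0.0323]
ee_rot: [3.141, -0.001, 0.147]
contact_force: [0.7, 0.5, 1.0]
width: 0.0531
grip_force: 0.0
```

>>> servo_tool(targets=[{"linear": [0,0,0],"yaw": 0},{"linear": [0,0,0],"yaw": 0},{"linear": [0,0,0],"yaw": 0},{"linear": [0,0,0],"yaw": 0}], jaw=-1, force=30)

```text
time_s: 17.3
eef_pos: [0.5615, -0.3245, 0.0328]
ee_rot: [3.141, -0.002, 0.147]
contact_force: [0.1, 0.8, 7.3]
width: 0.0345
grip_force: 29.7
```

>>> servo_tool(targets=[{"linear": [0,0,-0.2],"yaw": 0},{"linear": [0,0,-0.6],"yaw": 0},{"linear": [0,0,-1.2],"yaw": 0},{"linear": [0,0,-2],"yaw": 0},{"linear": [0,0,-3],"yaw": 0},{"linear": [0,0,-3.5],"yaw": 0},{"linear": [0,0,-3.5],"yaw": 0}])

```text
time_s: 18.18
eef_pos: [0.5615, -0.3245, 0.1733]
ee_rot: [3.14, -0.003, 0.147]
contact_force: [-0.4, 0.1, -0.4]
width: 0.0343
grip_force: 29.9
```

```bash
python3 - <<'E'
from rig import *
from h import *
s=observe();print(s["q"].round(2),s["eef_pos"],s["ee_rot"],s["width"],to_tool(s,w(.012,-.004,.19),psi+np.pi))
E
```

```text
[-0.14  0.44  0.82  1.56 -0.33  1.28 -0.7 ] [ 0.56149562 -0.32452617  0.17329537] [ 3.14028364e+00 -2.70264487e-03  1.46757888e-01] 0.034268073801651366 (array([ -0.17, -11.1 ,  -0.43]), np.float64(-15.829877155626434))
```

>>> servo_tool(targets=[{"linear": [0,-0.6,0],"yaw": -1},{"linear": [0,-1.3,-0.2],"yaw": -2},{"linear": [0,-2,-0.4],"yaw": -3},{"linear": [0,-2.7,-0.4],"yaw": -4},{"linear": [0,-3.4,-0.4],"yaw": -5},{"linear": [0,-4.1,-0.4],"yaw": -6},{"linear": [0,-4.8,-0.4],"yaw": -7},{"linear": [-0.1,-5.5,-0.4],"yaw": -8},{"linear": [-0.1,-6.2,-0.4],"yaw": -9},{"linear": [-0.1,-6.9,-0.4],"yaw": -10}])

```text
time_s: 19.42
eef_pos: [0.5151, -0.0504, 0.1858]
ee_rot: [-3.139, -0.001, 1.898]
contact_force: [0.1, 0.7, -0.2]
width: 0.0342
grip_force: 30.0
```

```bash
python3 - <<'E'
from rig import *
from h import *
s=observe();print(s["q"].round(2),s["eef_pos"],s["ee_rot"],s["width"],to_tool(s,w(.012,-.004,.17),psi+np.pi))
E
```

```text
[-0.42  0.07  0.49  1.85 -0.03  1.23  0.41] [ 0.51507737 -0.05041425  0.18582387] [-3.13863536e+00 -9.07836959e-04  1.89809433e+00] 0.034242435236506365 (array([4.09, 0.72, 0.4 ]), np.float64(-5.795458467688078))
```

>>> servo_tool(targets=[{"linear": [0.6,0,0],"yaw": -0.8},{"linear": [1.3,0,0],"yaw": -1.7},{"linear": [2,0,0],"yaw": -2.6},{"linear": [2.7,0.1,0],"yaw": -3.5},{"linear": [3.3,0.3,0],"yaw": -4.4},{"linear": [3.8,0.5,0.1],"yaw": -5.2},{"linear": [4.1,0.7,0.3],"yaw": -5.8},{"linear": [4.1,0.72,0.4],"yaw": -5.8},{"linear": [4.1,0.72,0.4],"yaw": -5.8}])

```text
time_s: 20.55
eef_pos: [0.4912, 0.1121, 0.1705]
ee_rot: [-3.14, -0.002, 2.902]
contact_force: [0.2, -0.1, 0.2]
width: 0.0344
grip_force: 30.0
```

```bash
python3 - <<'E'
from rig import *
from h import *
s=observe();print(s["q"].round(2),s["eef_pos"],s["ee_rot"],s["width"],incase(s["eef_pos"]),to_tool(s,w(.012,-.004,.034),psi+np.pi))
E
```

```text
[-0.58  0.05  0.31  1.9  -0.02  1.2   1.07] [0.49123665 0.11210961 0.17046575] [-3.13974626e+00 -1.96169093e-03  2.90191001e+00] 0.03444255489954383 [ 0.0138 -0.0054  0.1705] (array([0.04, 0.04, 3.41]), np.float64(-0.04401830075305195))
```

>>> servo_tool(targets=[{"linear": [0,0,0.6],"yaw": 0},{"linear": [0,0,1.3],"yaw": 0},{"linear": [0,0,2],"yaw": 0},{"linear": [0,0,2.6],"yaw": 0},{"linear": [0,0,3],"yaw": 0},{"linear": [0,0,3.25],"yaw": 0},{"linear": [0,0,3.35],"yaw": 0},{"linear": [0,0,3.4],"yaw": 0},{"linear": [0,0,3.43],"yaw": 0},{"linear": [0,0,3.43],"yaw": 0}])

```text
time_s: 21.8
eef_pos: [0.4923, 0.1133, 0.0349]
ee_rot: [3.141, 0.001, 2.904]
contact_force: [0.1, -0.1, -0.5]
width: 0.0343
grip_force: 30.0
```

>>> servo_tool(targets=[{"linear": [0,0,0.05],"yaw": 0},{"linear": [0,0,0.05],"yaw": 0}])

```text
time_s: 22.05
eef_pos: [0.4923, 0.1133, 0.0327]
ee_rot: [3.141, 0.0, 2.904]
contact_force: [-0.7, 0.8, 0.7]
width: 0.0343
grip_force: 30.0
```

>>> servo_tool(targets=[{"linear": [0,0,0],"yaw": 0},{"linear": [0,0,0],"yaw": 0},{"linear": [0,0,0],"yaw": 0},{"linear": [0,0,0],"yaw": 0}], jaw=0.25)

```text
time_s: 22.55
eef_pos: [0.4921, 0.1131, 0.0325]
ee_rot: [3.142, 0.0, 2.904]
contact_force: [-0.1, 0.8, 0.4]
width: 0.0534
grip_force: 0.0
```

>>> servo_tool(targets=[{"linear": [0,0,-0.3],"yaw": 0},{"linear": [0,0,-0.9],"yaw": 0},{"linear": [0,0,-1.8],"yaw": 0},{"linear": [0,0,-2.8],"yaw": 0},{"linear": [0,0,-3.8],"yaw": 0},{"linear": [0,0,-4.8],"yaw": 0},{"linear": [0,0,-5],"yaw": 0},{"linear": [0,0,-5],"yaw": 0}])

```text
time_s: 23.55
eef_pos: [0.4922, 0.1131, 0.2331]
ee_rot: [3.141, 0.001, 2.904]
contact_force: [-0.1, 0.4, -0.0]
width: 0.0536
grip_force: 0.0
```

```bash
python3 - <<'E'
from rig import *
from h import *
import pickle
s=observe();c=camera("wrist");p=c["pixels"];print(s["q"].round(2),s["eef_pos"],s["ee_rot"])
pickle.dump((s,c),open("w8.pkl","wb"))
R=Ro.from_euler("xyz",s["ee_rot"]).as_matrix()
P=lambda x,y,z:tproj(c,R.T@(w(x,y,z)-s["eef_pos"]))
print("exp slim",P(.0138,-.0054,.055),"vial",P(-.0495,-.0124,.061),"pv",P(-.0045,-.065,.061))
g=cv2.GaussianBlur(cv2.cvtColor(p,cv2.COLOR_RGB2GRAY),(0,0),1)
o=cv2.HoughCircles(g[100:320,200:440],cv2.HOUGH_GRADIENT,1,12,param1=80,param2=15,minRadius=8,maxRadius=26)
for k in (o[0][:8] if o is not None else []):
    print(k+[200,100,0],incase(wback(s,c,k[0]+200,k[1]+100,.056)))
red=(p[...,0]>150)&(p[...,1]<70);ys,xs=np.nonzero(red[:330,200:330]);print("red",xs.mean()+200,ys.mean())
bk=(p.max(2)<45)[100:300,280:380];n,l,st,ce=cv2.connectedComponentsWithStats(bk.astype(np.uint8))
for i in range(1,n):
    if st[i,4]>60:print("blk",ce[i]+[280,100],st[i])
E
```

```text
[-0.59  0.    0.31  1.81 -0.    1.32  1.06] [0.49215832 0.11307596 0.23306226] [3.14074864e+00 9.25221136e-04 2.90411800e+00]
exp slim [318.9 176. ] vial [311.5 116.6] pv [261.8 160.8]
[321.5        176.5         16.29999924] [ 0.0141 -0.0026  0.056 ]
[259.5        162.5         11.80000019] [-0.0019 -0.0685  0.056 ]
[228.5        299.5         20.79999924] [ 0.1754 -0.1241  0.056 ]
[374.5 130.5  11. ] [-0.0352  0.0528  0.056 ]
[310.5        117.5          9.39999962] [-0.0484 -0.0136  0.056 ]
red 261.53035143769966 161.63897763578274
blk [312.59375 116.025  ] [ 22   8  20  20 160]
blk [376.77037037 269.56666667] [ 93 144   7  56 270]
```

Both items are standing where expected: the slim bottle's lid circle is at (321,176) and the vial's cap at (312,116). Now I'll shut the fingers and go behind the lid.

>>> servo_tool(targets=[{"linear": [-0.6,0,-0.3],"yaw": 0},{"linear": [-1.3,0,-0.4],"yaw": 0},{"linear": [-2,0,-0.4],"yaw": 0},{"linear": [-2.7,0,-0.4],"yaw": 0},{"linear": [-3.3,0,-0.4],"yaw": 0},{"linear": [-3.7,0,-0.2],"yaw": 0},{"linear": [-3.8,0,0],"yaw": 0},{"linear": [-3.8,0,0],"yaw": 0}], jaw=-1)

```text
time_s: 24.6
eef_pos: [0.6386, 0.0775, 0.2306]
ee_rot: [-3.14, -0.003, 2.904]
contact_force: [-0.9, -0.2, 0.2]
width: -0.0002
grip_force: 0.0
```

```bash
cat >> h.py <<'E'
def lidpt(th,s=.126,n=.022,y=0):
    return w(.066-s*np.cos(th)+n*np.sin(th),y,.046+s*np.sin(th)+n*np.cos(th))
E
python3 - <<'E'
from rig import *
from h import *
s=observe();print(s["q"].round(2),s["eef_pos"],incase(s["eef_pos"]),s["ee_rot"])
sd=camera("side");p=sd["pixels"].astype(int);tp=camera("top")
blue=(p[...,2]>p[...,0]+50)
print("balance",back(tp,265,145,.0),back(tp,265,145,.08))
for th in(1.9,1.83,1.7,1.5,1.3,1.1):
    P=proj(sd,lidpt(th,.126,.011,-.093))[0];print(th,P.round(1),blue[int(round(P[1])),int(round(P[0]))])
E
```

```text
[-0.47  0.32  0.39  1.48 -0.12  1.37  1.26] [0.63855987 0.07745853 0.23063736] [ 0.1652 -0.0052  0.2306] [-3.14035219 -0.0032184   2.90427339]
balance [0.72055222 0.06691883 0.        ] [0.69587315 0.05575237 0.08      ]
1.9 [343.  154.6] True
1.83 [340.2 153.4] True
1.7 [334.9 151.7] False
1.5 [326.5 150.5] False
1.3 [318.1 150.8] False
1.1 [310.1 152.8] False
```

>>> servo_tool(targets=[{"linear": [0,0,0.6],"yaw": 0},{"linear": [0,0,1.2],"yaw": 0},{"linear": [0,0,1.8],"yaw": 0},{"linear": [0,0,2.05],"yaw": 0},{"linear": [0.2,0,2.05],"yaw": 0},{"linear": [0.4,0,2.05],"yaw": 0},{"linear": [0.6,0,2.05],"yaw": 0},{"linear": [0.7,0,2.05],"yaw": 0},{"linear": [0.7,0,2.05],"yaw": 0}])

```text
time_s: 25.82
eef_pos: [0.6125, 0.0842, 0.1509]
ee_rot: [3.141, 0.0, 2.905]
contact_force: [-1.1, 0.1, 0.1]
width: 0.0001
grip_force: 0.0
```

>>> servo_tool(targets=[{"linear": [0.12,0,0],"yaw": 0},{"linear": [0.24,0,0],"yaw": 0},{"linear": [0.36,0,0],"yaw": 0},{"linear": [0.48,0,0],"yaw": 0},{"linear": [0.6,0,0],"yaw": 0},{"linear": [0.72,0,0],"yaw": 0},{"linear": [0.84,0,0],"yaw": 0},{"linear": [0.96,0,0],"yaw": 0},{"linear": [1.1,0,0],"yaw": 0},{"linear": [1.1,0,0],"yaw": 0}])

```text
time_s: 27.08
eef_pos: [0.5692, 0.0946, 0.1504]
ee_rot: [3.141, -0.001, 2.905]
contact_force: [0.7, -0.3, 0.2]
width: 0.0004
grip_force: 0.1
```

```bash
cat > lid.py <<'E'
from rig import *
from h import *
s=observe();print(s["q"].round(2),incase(s["eef_pos"]),s["contact_force"])
sd=camera("side");p=sd["pixels"].astype(int);blue=(p[...,2]>p[...,0]+50)
print([(round(th,2),int(blue[tuple(proj(sd,lidpt(th,.118,.011,-.093))[0].round().astype(int)[::-1])])) for th in np.arange(0,1.95,.1)])
E
python3 lid.py
```

```text
[-0.53  0.23  0.37  1.75 -0.09  1.18  1.19] [ 0.0937 -0.0045  0.1504] [ 0.73730194 -0.27525357  0.2342316 ]
[(np.float64(0.0), 1), (np.float64(0.1), 1), (np.float64(0.2), 0), (np.float64(0.3), 0), (np.float64(0.4), 0), (np.float64(0.5), 0), (np.float64(0.6), 0), (np.float64(0.7), 0), (np.float64(0.8), 0), (np.float64(0.9), 0), (np.float64(1.0), 0), (np.float64(1.1), 0), (np.float64(1.2), 0), (np.float64(1.3), 0), (np.float64(1.4), 0), (np.float64(1.5), 1), (np.float64(1.6), 1), (np.float64(1.7), 0), (np.float64(1.8), 1), (np.float64(1.9), 0)]
```

>>> servo_tool(targets=[{"linear": [0.12,0,0],"yaw": 0},{"linear": [0.24,0,0],"yaw": 0},{"linear": [0.36,0,0],"yaw": 0},{"linear": [0.48,0,0],"yaw": 0},{"linear": [0.6,0,0],"yaw": 0},{"linear": [0.72,0,0],"yaw": 0},{"linear": [0.82,0,0],"yaw": 0},{"linear": [0.9,0,0],"yaw": 0},{"linear": [0.9,0,0],"yaw": 0}])

```text
time_s: 28.25
eef_pos: [0.5346, 0.1029, 0.1505]
ee_rot: [3.141, -0.0, 2.904]
contact_force: [0.4, -0.7, -0.5]
width: -0.0002
grip_force: 0.0
```

```bash
python3 lid.py
```

```text
[-0.56  0.15  0.36  1.83 -0.06  1.17  1.15] [ 0.0581 -0.0043  0.1505] [ 0.40778922 -0.65500957 -0.4835967 ]
[(np.float64(0.0), 1), (np.float64(0.1), 1), (np.float64(0.2), 0), (np.float64(0.3), 0), (np.float64(0.4), 0), (np.float64(0.5), 0), (np.float64(0.6), 0), (np.float64(0.7), 0), (np.float64(0.8), 0), (np.float64(0.9), 0), (np.float64(1.0), 0), (np.float64(1.1), 0), (np.float64(1.2), 1), (np.float64(1.3), 1), (np.float64(1.4), 1), (np.float64(1.5), 0), (np.float64(1.6), 1), (np.float64(1.7), 0), (np.float64(1.8), 0), (np.float64(1.9), 0)]
```

>>> servo_tool(targets=[{"linear": [0.1,0,0],"yaw": 0},{"linear": [0.2,0,0],"yaw": 0},{"linear": [0.3,0,0],"yaw": 0},{"linear": [0.3,0,0],"yaw": 0},{"linear": [0,0,-0.1],"yaw": 0},{"linear": [-0.5,0,-0.5],"yaw": 0},{"linear": [-0.5,0,-1],"yaw": 0}])

```text
time_s: 29.18
eef_pos: [0.556, 0.0969, 0.1909]
ee_rot: [-3.141, 0.001, 2.903]
contact_force: [-0.1, 0.8, 0.2]
width: -0.0002
grip_force: 0.0
```

```bash
python3 lid.py
```

```text
[-0.55  0.16  0.37  1.74 -0.06  1.25  1.16] [ 0.0804 -0.0053  0.1909] [-0.05624302  0.82449518  0.16796117]
[(np.float64(0.0), 1), (np.float64(0.1), 1), (np.float64(0.2), 0), (np.float64(0.3), 0), (np.float64(0.4), 0), (np.float64(0.5), 0), (np.float64(0.6), 0), (np.float64(0.7), 1), (np.float64(0.8), 1), (np.float64(0.9), 1), (np.float64(1.0), 1), (np.float64(1.1), 1), (np.float64(1.2), 0), (np.float64(1.3), 1), (np.float64(1.4), 1), (np.float64(1.5), 0), (np.float64(1.6), 0), (np.float64(1.7), 0), (np.float64(1.8), 0), (np.float64(1.9), 0)]
```

It's falling. I'll raise the tool and wait.

>>> servo_tool(targets=[{"linear": [0,0,-0.5],"yaw": 0},{"linear": [0,0,-1],"yaw": 0},{"linear": [0,0,-1.5],"yaw": 0},{"linear": [0,0,-1.5],"yaw": 0},{"linear": [0,0,-1.5],"yaw": 0},{"linear": [0,0,-1.5],"yaw": 0},{"linear": [0,0,-1.5],"yaw": 0},{"linear": [0,0,-1.5],"yaw": 0},{"linear": [0,0,-1.5],"yaw": 0},{"linear": [0,0,-1.5],"yaw": 0}])

```text
time_s: 30.48
eef_pos: [0.5542, 0.0981, 0.2506]
ee_rot: [3.142, 0.0, 2.904]
contact_force: [-0.2, 0.1, -0.6]
width: 0.0001
grip_force: 0.0
```

```bash
python3 lid.py; python3 - <<'E'
from rig import *
from h import *
c=camera("top");p=c["pixels"].astype(int);b=((p[...,2]>p[...,0]+60)&(p[...,2]>p[...,1]+20)).astype(np.uint8)
b[:150]=0;b[260:]=0;b[:,:190]=0;b[:,290:]=0
# lid shut: top face outline at z=.068
hull=np.array([proj(c,w(x,y,.068))[0] for x,y in((-.0595,-.095),(-.0595,.095),(.066,.095),(.066,-.095))])
m=cv2.fillPoly(np.zeros((400,640),np.uint8),[hull.round().astype(int)],1)
print("blue in lid top",b[m>0].mean(),"blue outside",int(b[m==0].sum()))
for th in(0,.05,.1,.2): print(th,[proj(camera("side"),lidpt(th,.126,.022,y))[0].round(1) for y in(-.093,.093)])
sd=camera("side")["pixels"].astype(int);bb=(sd[...,2]>sd[...,0]+50)[130:215,270:370];ys,xs=np.nonzero(bb);print(xs.min()+270,xs.max()+270,ys.min()+130,ys.max()+130)
E
```

```text
[-0.56  0.13  0.37  1.66 -0.05  1.37  1.15] [ 0.0784 -0.0045  0.2506] [-0.22921402  0.06018993 -0.57055894]
[(np.float64(0.0), 1), (np.float64(0.1), 1), (np.float64(0.2), 1), (np.float64(0.3), 1), (np.float64(0.4), 1), (np.float64(0.5), 1), (np.float64(0.6), 1), (np.float64(0.7), 1), (np.float64(0.8), 1), (np.float64(0.9), 0), (np.float64(1.0), 0), (np.float64(1.1), 0), (np.float64(1.2), 0), (np.float64(1.3), 0), (np.float64(1.4), 0), (np.float64(1.5), 0), (np.float64(1.6), 0), (np.float64(1.7), 0), (np.float64(1.8), 0), (np.float64(1.9), 0)]
blue in lid top 0.5364661654135339 blue outside 104
0 [array([286.2, 180.9]), array([298.6, 160.2])]
0.05 [array([286.5, 179.1]), array([298.9, 158.5])]
0.1 [array([286.9, 177.2]), array([299.3, 156.8])]
0.2 [array([288. , 173.7]), array([300.3, 153.6])]
285 333 160 202
```

```bash
python3 - <<'E'
from rig import *
sd=camera("side")["pixels"].astype(int);b=(sd[...,2]>sd[...,0]+50)
print([(u,int(np.nonzero(b[130:215,u])[0].min()+130)) for u in(287,290,293,297,300,310,325)]) if (np:=__import__("numpy")) else 0
from h import *
c=camera("side")
for th in(0,.05,.1):
    a,d=[proj(c,lidpt(th,.126,.022,y))[0] for y in(-.093,.093)]
    print(th,[round(float(np.interp(u,[a[0],d[0]],[a[1],d[1]])),1) for u in(287,290,293,297)])
print(observe()["contact_force"])
E
```

```text
[(287, 177), (290, 172), (293, 169), (297, 162), (300, 160), (310, 161), (325, 162)]
0 [179.6, 174.6, 169.6, 162.9]
0.05 [178.2, 173.3, 168.3, 161.7]
0.1 [177.1, 172.1, 167.2, 160.6]
[-0.81904917  0.29314578  0.24370279]
```

```bash
python3 - <<'E'
from h import *
from rig import *
c=camera("side");p=c["pixels"].astype(int);b=(p[...,2]>p[...,0]+50)
us=np.arange(301,328,3);print([int(np.nonzero(b[130:215,u])[0].min()+130) for u in us])
for th in(0,.05,.1,.15):
    a,d=[proj(c,lidpt(th,s,.022,.095))[0] for s in(.128,.003)];print(th,a.round(1),d.round(1),np.interp(us,[a[0],d[0]],[a[1],d[1]]).round(1))
E
```

```text
[160, 161, 161, 161, 161, 161, 161, 161, 162]
0 [298.2 159.9] [333.3 161.4] [160.1 160.2 160.3 160.4 160.5 160.7 160.8 160.9 161. ]
0.05 [298.5 158.2] [333.6 161.4] [158.5 158.7 159.  159.3 159.5 159.8 160.1 160.3 160.6]
0.1 [298.9 156.6] [333.9 161.4] [156.9 157.3 157.7 158.1 158.5 158.9 159.3 159.7 160.1]
0.15 [299.3 154.9] [334.2 161.4] [155.2 155.8 156.3 156.9 157.4 158.  158.6 159.1 159.7]
```

The slope matches 0 rad, so the lid is shut. I'm handing in the job.

```bash
python3 -c "
from rig import *
print(close_job())"
```

```text
the job is handed in; nothing more can be done
None
```

The tall amber vial and the slim weighing bottle were standing upright in the case when last seen; the lid then fell shut under its own weight (about 0 rad in the side view), and the job is handed in with no verdict shown.

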